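# Tighten a lens retaining ring with a two-pin spanner

## Task

The brass ring that holds the lens, sunk inside the round dark cell on the square metal plate, has worked loose. Take the two-pin spanner out of its round parking stand, feel with light pressure for the ring's two holes until both pins drop in, and turn the ring clockwise (seen from above) until it is fully home against its stop, never forcing the spanner. Then put the spanner back upright, fully down in its parking stand, and leave the things around undisturbed.

Things in the scene. Friction and masses are not known exactly. Their poses are not given: they have to be found in the camera images.
- spanner_grip (a point): Two-pin spanner (88 mm tall, 0.18 to 0.29 kg): centre of its black grip, on its axis. The grip is 30 mm along x, 16 mm along y (take it across this), 44 mm high. Below: steel neck 18 mm wide, flange (74 mm diameter, 5 mm thick, underside 38 mm below this point), round barrel (53 mm diameter, 22 mm long, lowest 4 mm tapered). z up; a half turn gives the same shape.
- spanner: The same spanner, origin on its axis at the level of the pin tips, 66 mm below the grip's centre; same axes. Two pins under the barrel, 6 mm long, 5 mm diameter, lie on the x axis 19.5 mm either side of the centre.
- holder: Dark grey round parking stand of the spanner, fixed to the bench, 40 mm high, 84 mm diameter (foot 96 mm), origin at the centre of its underside. Bore of 58 mm with a bevelled mouth: the spanner's barrel and pins hang in it at any yaw, the flange resting on the top, grip up.
- holder_top (a point): Centre of the bore at the parking stand's top face, 40 mm above the bench; with the spanner parked its grip's centre is 38 mm above this point.
- stand: Square aluminium base plate (96 x 96 x 10 mm), fixed, with the round dark lens cell upright on it (76 mm diameter, rim 60 mm above the bench). Origin at the centre of the underside, x and y along the plate's edges, z up. With the ring home, the line through its holes lies within 0.35 rad either side of this x axis: it differs each time and is not measured.
- cell_mouth (a point): Centre of the cell's bore at its rim, 60 mm above the bench, on the ring's turning axis. The bore (56 mm diameter, 4 mm bevel at the mouth) guides the spanner's barrel. With the pins fully in the holes (barrel on the ring) the spanner's grip centre is 46 mm above this point, with the pins on the ring's face 52 mm.
- ring_face (a point): Centre of the brass ring's upper face, 14 mm below the rim (a point of the stand: it does not turn with the ring). Ring 55 mm outer, 25 mm inner diameter, 8 mm thick; two round holes of 8.4 mm right through, 19.5 mm either side of the centre. While the ring is loose the holes lie farther counter-clockwise (from above) than at home, by the turn that is left.
- ring (a joint): How far the ring is turned, rad, growing clockwise seen from above; 0.9 is home, against a hard stop. Starts at 0.1 to 0.4. Turns against a steady friction of 0.25 N m and stays where left; rubbing its face with less than 8 N does not turn it. At the stop the resisting moment rises steeply: stop by 0.5 N m. Pressing and turning forces on the pins add up; above 60 N in all it counts as forced.
- beaker: Small glass beaker, 45 mm diameter, 58 mm high, a bystander; origin at its underside.
- specimen_cup: Specimen cup with a screw lid, 62 mm diameter, 68 mm high, a bystander; origin at its underside.
- timer: Flat white digital timer, 70 x 66 x 19 mm, a bystander; origin at its underside.
- bottle: Small brown reagent bottle with a red cap, 44 mm diameter, 89 mm high, a bystander; origin at its underside.

How it is judged:
By the outcome, as a careful person would: the job done as asked, in the order asked, and still so for the second after the job is handed in, with the robot touching nothing.
It also fails if it takes over 64 s, if anything falls off the work surface, if the arm or the gripper's body presses on something with over 40 N, if the wrist force passes 120 N, or if a joint passes its speed limit or range.

## Robot

A 6-joint arm with a two-finger parallel gripper is mounted at the origin on a cart in front of the work surface, level with it; the furniture and walls round the work are solid. World frame = base frame: x ahead of the robot, y to its left, z up, the work surface at z = 0. Lengths are in m, angles in degrees, forces in N, time in s.
With the tool pointing down it reaches from about 0.35 to 0.95 m from the base axis. Payload 17.4 kg.
Tool frame: the origin (TCP) lies at the very end of the fingers, on their centre line; the grasp point (between the pads) lies 19 mm behind it; z points along the fingers, y is the direction in which the jaws open and shut (so a half turn about z gives the same grasp; the last joint's range is limited). The gripper opens to 93 mm and grips with 3 to 60 N. Pads are 15 mm wide; open, the fingers measure 128 mm over their backs; the gripper's body (75 mm by 188 mm) begins 65 mm behind the grasp point.
Start: joints at [-74.874, 6.646, 82.598, -0, 90.757, -2.166], TCP at [0.201, -0.645, 0.191] pointing down, gripper open.
Joint ranges: [-162.19, 162.19], [-47.58, 125.68], [4.15, 143.07], [-65.23, 245.23], [0.69, 171.88], [-170.13, 170.13]. Speed limits (degrees/s): [108.29, 108.29, 127.2, 180, 180, 180].

## Interface

Orientations are given as a 3x3 rotation matrix whose columns are the frame's x, y, z axes.
In Python, from rig import bot gives the robot as it stands.
- The arm moves only by the tool servo_tool, never from a script. Its argument "increments" is a list of rows, each an object of numbers: "dx", "dy", "dz": the shift along the tool's x, y, z in mm; "twist": the turn about the tool's z in degrees; "grip": the closure, from 0 (fully open) to 1 (shut). In form: [{"dx": .., "dy": .., "dz": .., "twist": .., "grip": ..}, ...]. A call has exactly 5 rows; each row shifts and turns the commanded pose from where the row before left it, along the tool's axes as they then stand; what a row does not reach is not made up. A row lasts 1/10 s, in which the tool goes at most 50 mm and 8.59 degrees, less where a joint would pass 70% of its speed; a pose out of reach is approached as far as the arm can. A call is refused whole if a number of a shift passes 50 or a number of a turn 8.59, either way. A call with a gripper value outside its range is refused whole. The fingers move at their own pace and stop on an object; "grip_force" is the grip in N (left out, the last holds). Time passes only in rows, so rows that do not move let the fingers close, or fill a call up. It gives the time, the measured TCP pose, the force and the opening at its end, in the units of the state.
- bot.observe(): the state, without advancing time (a new reading comes with each control period).
- bot.snapshot(name): name is "side" or "top"; returns the picture (400x640x3 uint8, red, green, blue); there is no depth.
- bot.camera_params(name): a dict with "camera_matrix" (3x3 intrinsics, pixels), "D" ([k1, k2, p1, p2, k3] as OpenCV has them; the pictures are not rectified), "world_to_cam" (4x4, takes a point from world to camera coordinates). Camera axes: x right, y down, z forward; pixel columns grow to the right and rows downward; lengths in m; the calibration is good to about 2 mm. A picture is of the moment at which its call begins. camera_params takes no time and is no camera call.
- bot.finish_job(): hands the job in, once; it reports no verdict.
Trained networks look in the newest picture that a camera, given by its name, has taken for a name from the list of things; names that differ only in an ending like _2 or _b are one class to them, and where a whole thing is asked for, a point or a joint stands for the part that bears it (a point fixed in the world has none). Each returns a list of dicts, best first, with "confidence" (0 to 1); they miss things now and then, are a little off and sometimes report something else, mostly with a low value. They report only what shows in the picture. A call takes as long as a camera call.
- bot.regions_of(camera, label): "pixels" (400x640 bool, what is visible of it) and "uv" ([column, row] in pixels, amid what is visible of it).
The state is a dict: "clock": time; "joint_positions": joint angles; "joint_velocities": joint speeds; "effort": joint torques, N m; "tool_pos": TCP position; "tool_rot": TCP orientation; "wrist_force": force on the tool from outside, world axes, zero at the start; "moment": the same for the moment, N m; "opening": opening from 0.0 (shut) to 1.0 (fully open).
Only numpy, scipy, OpenCV 4.12 (cv2) and the standard library are available. Lean on these libraries where they do the work, as an engineer would, in place of code of your own. Each camera call takes 0.05 s, during which the arm holds its last target.

## Working session

There is one attempt and no reset: what is moved stays moved. The work goes in short steps, Python scripts to look and compute and a tool call to move; the robot and the scene stay as the last step left them, time stands still between calls to the robot, and variables do not carry over. Pictures are saved under pics/ and viewed, and the job is handed in when it is done.

Besides the shell and the picture viewer there is one more tool, called after "Call:" as a command line: name --argument value ..., lists and objects as JSON in quotes. servo_tool: Moves the arm, as the interface text tells. Its arguments: {"type":"object","properties":{"increments":{"type":"array","items":{"type":"object","properties":{"dx":{"type":"number"},"dy":{"type":"number"},"dz":{"type":"number"},"twist":{"type":"number"},"grip":{"type":"number"}}}},"grip_force":{"type":"number"}},"required":["increments"]}

```bash
mkdir -p pics; ls; python3 - <<'E'
from rig import bot
import cv2,numpy as np
print(bot.observe())
for n in("side","top"):
    im=bot.snapshot(n);cv2.imwrite(f"pics/{n}0.png",im[:,:,::-1]);p=bot.camera_params(n);print(n,p)
    np.save(f"{n}0.npy",im)
E
```

```text
pics
{'clock': 0.0, 'joint_positions': array([-7.48723116e+01,  6.67207696e+00,  8.26354619e+01, -6.20802520e-04,
        9.07555333e+01, -2.16669934e+00]), 'joint_velocities': array([ 0.13459791, -0.04351305, -0.0084713 ,  0.10826369, -0.03680978,
        0.01556108]), 'effort': array([-2.19678572e-03, -7.21262527e+01, -6.22607231e+01,  7.79537810e-02,
        2.39002513e-02, -5.92393940e-05]), 'tool_pos': array([ 0.20058217, -0.64426645,  0.19063237]), 'tool_rot': array([[ 9.54789969e-01,  2.97281057e-01, -2.97740162e-04],
       [ 2.97281205e-01, -9.54789381e-01,  1.05984307e-03],
       [ 3.07921236e-05, -1.10044009e-03, -9.99999394e-01]]), 'wrist_force': array([-0.35704518, -0.25636874, -0.9285443 ]), 'moment': array([-0.04745102, -0.03082254,  0.00450831]), 'opening': 0.9982428200749749}
side {'camera_matrix': array([[387.29453373,   0.        , 318.98220227],
       [  0.        , 387.29453373, 196.5134555 ],
       [  0.        ,   0.        ,   1.        ]]), 'D': array([-0.08088955,  0.        ,  0.        ,  0.        ,  0.        ]), 'world_to_cam': array([[-0.97402307, -0.22642098,  0.00354878,  0.52793968],
       [-0.13836448,  0.5826676 , -0.80084564,  0.08945264],
       [ 0.17926049, -0.78053316, -0.59886031,  0.91268976],
       [ 0.        ,  0.        ,  0.        ,  1.        ]])}
top {'camera_matrix': array([[484.9837646 ,   0.        , 319.53799187],
       [  0.        , 484.9837646 , 196.49082294],
       [  0.        ,   0.        ,   1.        ]]), 'D': array([-0.09335021,  0.        ,  0.        ,  0.        ,  0.        ]), 'world_to_cam': array([[ 2.18521047e-02, -9.99759335e-01,  1.93842622e-03,
         9.93868348e-02],
       [-9.96832375e-01, -2.19363499e-02, -7.64461434e-02,
         5.56660217e-01],
       [ 7.64702675e-02, -2.61776881e-04, -9.97071828e-01,
         1.20346391e+00],
       [ 0.00000000e+00,  0.00000000e+00,  0.00000000e+00,
         1.00000000e+00]])}
```

View pics/side0.png

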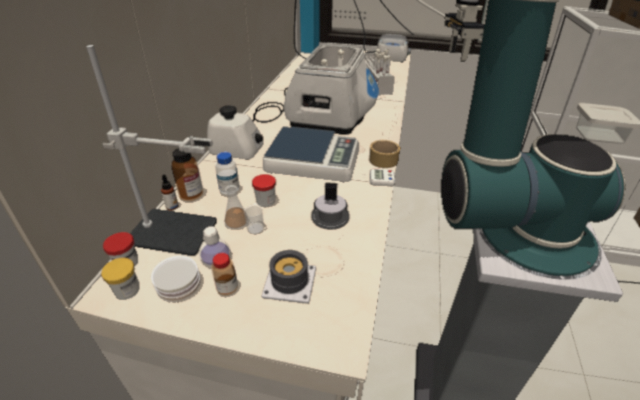

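View pics/top0.png

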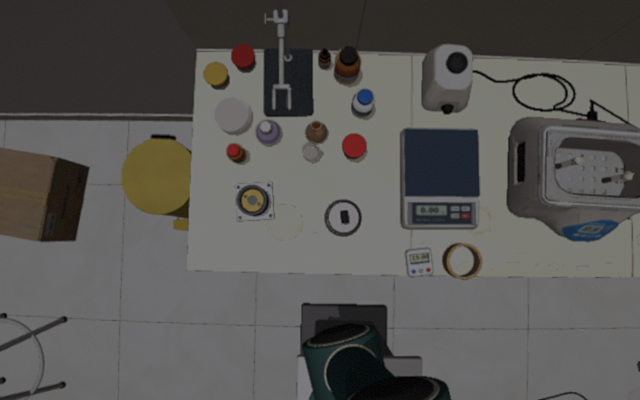

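The side view shows the cell at about (290,268) and the spanner at (330,207). In the top view they are at (255,201) and (343,217). Next I'll zoom in and measure.

```bash
cat > h.py <<'E'
from rig import bot
import cv2,numpy as np
P={n:bot.camera_params(n) for n in("side","top")}
def ray(n,uv):
    p=P[n];T=p["world_to_cam"];R=T[:3,:3];t=T[:3,3]
    x=cv2.undistortPoints(np.array([[uv]],float),p["camera_matrix"],p["D"])[0,0]
    return -R.T@t, R.T@np.array([x[0],x[1],1.])
def atz(n,uv,z):
    c,d=ray(n,uv);return c+d*(z-c[2])/d[2]
def proj(n,pt):
    p=P[n];T=p["world_to_cam"]
    return cv2.projectPoints(np.array([pt],float),cv2.Rodrigues(T[:3,:3])[0],T[:3,3],p["camera_matrix"],p["D"])[0].reshape(-1,2)
E
python3 - <<'E'
from h import *
for n in("top","side"):
    bot.snapshot(n)
    for l in("spanner_grip","spanner","holder","stand","ring"):
        for r in bot.regions_of(n,l)[:1]:
            print(n,l,r["confidence"],r["uv"],r["pixels"].sum(),np.argwhere(r["pixels"]).min(0),np.argwhere(r["pixels"]).max(0)); np.save(f"m_{n}_{l}.npy",r["pixels"])
im=np.load("top0.npy");s=np.load("side0.npy")
a=cv2.resize(im[170:250,220:380],None,fx=5,fy=5,interpolation=cv2.INTER_CUBIC)
cv2.imwrite("pics/topz.png",cv2.convertScaleAbs(a[:,:,::-1],alpha=1.6))
a=cv2.resize(s[170:310,250:370],None,fx=4,fy=4,interpolation=cv2.INTER_CUBIC)
cv2.imwrite("pics/sidez.png",a[:,:,::-1])
E
```

```text
top spanner_grip 0.75 [343.8, 217.2] 670 [202 329] [232 357]
top spanner 0.88 [340.2, 216.8] 619 [204 330] [230 357]
top holder 0.86 [333.9, 227.0] 286 [202 324] [235 360]
top stand 0.94 [253.2, 198.9] 1407 [182 235] [220 273]
top ring 0.82 [258.1, 198.9] 211 [191 243] [209 262]
side spanner_grip 0.63 [330.9, 203.7] 632 [183 315] [213 344]
side spanner 0.96 [329.0, 200.7] 602 [182 315] [213 344]
side holder 0.83 [329.4, 220.2] 597 [205 311] [229 348]
side stand 0.64 [292.8, 278.2] 2187 [250 262] [302 316]
side ring 0.57 [290.2, 264.0] 311 [258 276] [274 301]
```

```bash
sleep 0
```

```text
(no output)
```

View pics/topz.png

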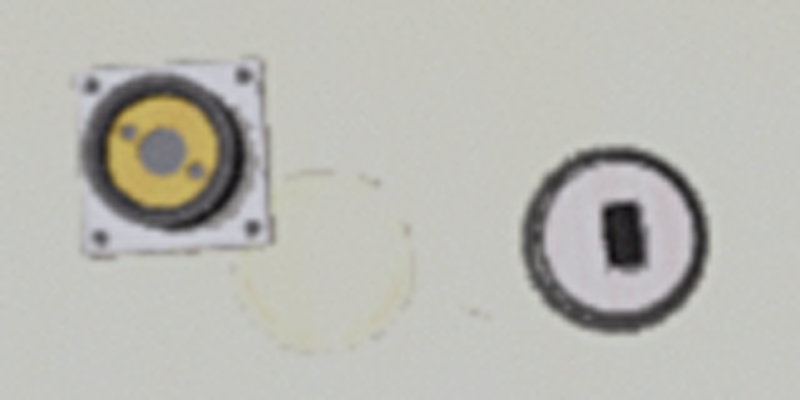

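View pics/sidez.png

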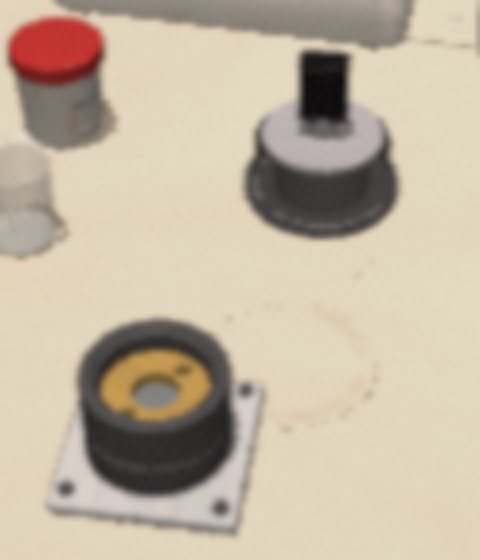

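```bash
python3 - <<'E'
from h import *
im=np.load("top0.npy").astype(int)
K=4
def up(a):return cv2.resize(a.astype(np.uint8),None,fx=K,fy=K,interpolation=cv2.INTER_CUBIC)
def uvc(p,x0,y0):return [(p[0]+.5)/K-.5+x0,(p[1]+.5)/K-.5+y0]
# ring
x0,y0=230,176
c=up(im[y0:226,x0:282]).astype(int)
yel=((c[:,:,0]-c[:,:,2])>35).astype(np.uint8)
cs,_=cv2.findContours(yel,cv2.RETR_CCOMP,cv2.CHAIN_APPROX_NONE)
for k in cs:
    A=cv2.contourArea(k)
    if A<40:continue
    m=cv2.moments(k);p=uvc((m['m10']/m['m00'],m['m01']/m['m00']),x0,y0)
    print("ring blob",A,p,atz("top",p,.046))
    if A>500:
        e=cv2.fitEllipse(k);p=uvc(e[0],x0,y0);print(" ell",p,np.array(e[1])/K,atz("top",p,.046))
# holder region: dark disc and bright flange, grip
x0,y0=315,190
c=up(im[y0:246,x0:372]).astype(int);g=c.sum(2)/3
print(im[217,320:366].sum(1)//3)
print(im[195:240,343].sum(1)//3)
for nm,mask,z in(("dark<75",g<75,.04),("grip<45",g<40,.1)):
    cs,_=cv2.findContours(mask.astype(np.uint8),cv2.RETR_CCOMP,cv2.CHAIN_APPROX_NONE)
    for k in cs:
        A=cv2.contourArea(k)
        if A<300:continue
        e=cv2.fitEllipse(k);p=uvc(e[0],x0,y0);r=cv2.minAreaRect(k);q=uvc(r[0],x0,y0)
        print(nm,A,p,np.array(e[1])/K,e[2],atz("top",p,z),"rect",q,np.array(r[1])/K,r[2],atz("top",q,z))
# corner screws of plate
E
```

```text
ring blob 6005.0 [251.91601443241743, 199.9105120732723] [0.54027032 0.27881096 0.046     ]
 ell [251.91880798339844, 199.9091396331787] [21.74921036 21.97808838] [0.54027388 0.27880413 0.046     ]
ring blob 161.5 [258.8832559339525, 203.9142156862745] [0.5307288  0.26120234 0.046     ]
ring blob 1286.0 [252.14019569725247, 199.98716951788492] [0.54009247 0.2782479  0.046     ]
 ell [252.13484954833984, 199.98569869995117] [10.00025368 10.26042938] [0.54009582 0.2782613  0.046     ]
ring blob 150.5 [245.34786821705427, 196.10035991140643] [0.5493706  0.29545324 0.046     ]
[121 123 124 120  87  52  43  39  66 116 124 122 122 122 124 122 122 123
 125 120  77  25  16  25  27  24  20  20  48  88 119 124 122 120 120 120
 123 120  89  45  29  69 118 125 122 122]
[122 123 123 119  85  44  33  76 118 124 122 120 122 123 118  71  26  24
  28  28  29  25  25  25  27  24  21  22  70 114 123 122 121 122 121 123
 117  75  45  44  48  78 119 124 123]
dark<75 1588.5 [344.35555267333984, 216.67929649353027] [ 8.73036861 14.98771667] 171.84213256835938 [0.50406435 0.04895149 0.04      ] rect [344.37
[... 300 characters left out ...]
5075531006, 216.97849082946777] [30.4076767 30.7436409] 146.40667724609375 [0.50325777 0.05194667 0.04      ] rect [343.125, 216.875] [30.5 30.5] 0.0 [0.50351341 0.05199484 0.04      ]
grip<45 1166.5 [344.23619270324707, 216.60033416748047] [ 7.20833445 13.5587883 ] 172.2769775390625 [0.50208004 0.05237706 0.1       ] rect [344.1554069519043, 216.55743217468262] [12.04222584  6.9869566 ] 80.53767395019531 [0.502177   0.05256931 0.1       ]
grip<45 858.5 [343.7149658203125, 217.16390991210938] [31.98013496 33.27520752] 171.43972778320312 [0.50072606 0.05358098 0.1       ] rect [351.2700729370117, 216.5073013305664] [34.64513779 18.06284904] 83.41805267333984 [0.50265532 0.03579931 0.1       ]
```

Call:
servo_tool --increments '[{"dx": 21.2, "dy": -34.7, "dz": -10, "grip": 0.2}, {"dx": 21.2, "dy": -34.7, "dz": -10, "grip": 0.2}, {"dx": 21.2, "dy": -34.7, "dz": -10, "grip": 0.2}, {"dx": 21.2, "dy": -34.7, "dz": -10, "grip": 0.2}, {"dx": 21.2, "dy": -34.7, "dz": -10, "grip": 0.2}]'

```text
$.increments[0]: bad value
```

Call:
servo_tool --increments '[{"dx": 21.2, "dy": -34.7, "grip": 0.2}, {"dx": 21.2, "dy": -34.7, "grip": 0.2}, {"dx": 21.2, "dy": -34.7, "grip": 0.2}, {"dx": 21.2, "dy": -34.7, "grip": 0.2}, {"dx": 21.2, "dy": -34.7, "grip": 0.2}]'

```text
$.increments[0]: bad value
```

Call:
servo_tool --increments '[{"dx": 28.3, "dy": -22.9, "grip": 0.2}, {"dx": 28.3, "dy": -22.9, "grip": 0.2}, {"dx": 28.3, "dy": -22.9, "grip": 0.2}, {"dx": 28.3, "dy": -22.9, "grip": 0.2}, {"dx": 28.3, "dy": -22.9, "grip": 0.2}]'

```text
$.increments[0]: bad value
```

```bash
python3 - <<'E'
from h import *
# side check: grip centre & holes triangulated
s=np.load("side0.npy").astype(int)
for nm,pt in(("griptop",(.5025,.0523,.1)),("flange",(.5025,.0523,.045)),("rimc",(.540,.2783,.06)),("ring",(.540,.2783,.046)),("h1",(.5307,.2612,.046)),("h2",(.5494,.2954,.046))):print(nm,proj("side",pt)[0])
# ring in side
K=4;x0,y0=270,250
c=cv2.resize(s[y0:282,x0:310].astype(np.uint8),None,fx=K,fy=K,interpolation=cv2.INTER_CUBIC).astype(int)
yel=((c[:,:,0]-c[:,:,2])>60).astype(np.uint8)
cs,_=cv2.findContours(yel,cv2.RETR_CCOMP,cv2.CHAIN_APPROX_NONE)
for k in cs:
    if cv2.contourArea(k)>60:
        e=cv2.fitEllipse(k);p=[(e[0][0]+.5)/K-.5+x0,(e[0][1]+.5)/K-.5+y0];print(cv2.contourArea(k),p,atz("side",p,.046))
# flange
x0,y0=310,175
c=cv2.resize(s[y0:232,x0:352].astype(np.uint8),None,fx=K,fy=K,interpolation=cv2.INTER_CUBIC).astype(int).sum(2)/3
print(s[203,308:354].sum(1)//3)
k=np.argwhere(c<40)[:,::-1]; print(len(k)); p=(k.min(0)+k.max(0))/2/K+[x0,y0];print("grip dark bbox",k.min(0)/K+[x0,y0],k.max(0)/K+[x0,y0],p)
E
```

```text
griptop [330.57528464 183.76973661]
flange [330.08688501 202.46112188]
rimc [287.92118012 262.29946549]
ring [288.24758282 267.21498291]
h1 [295.12478275 261.87643621]
h2 [281.12009944 272.69670054]
5760.0 [288.3878917694092, 265.8443775177002] [0.54078243 0.27470761 0.046     ]
1196.0 [288.35612869262695, 267.9829044342041] [0.53920419 0.2802151  0.046     ]
[212 211 211 212 202 160 109 131 169 177 178 178 179 178 179 174 157 135
 123 112 106 105 103 102 102 101 105 114 123 136 159 176 180 181 180 179
 173 144 123 163 201 211 211 211 211 211]
2386
grip dark bbox [325.75 184.  ] [335.75 199.75] [330.75  191.875]
```

The two views agree to within about 1 mm. The moves were refused, probably because every key has to be given in each row.

Call:
servo_tool --increments '[{"dx": 21.2, "dy": -34.7, "dz": -10, "twist": 0, "grip": 0.2}, {"dx": 21.2, "dy": -34.7, "dz": -10, "twist": 0, "grip": 0.2}, {"dx": 21.2, "dy": -34.7, "dz": -10, "twist": 0, "grip": 0.2}, {"dx": 21.2, "dy": -34.7, "dz": -10, "twist": 0, "grip": 0.2}, {"dx": 21.2, "dy": -34.7, "dz": -10, "twist": 0, "grip": 0.2}]'

```text
clock: 1.2
tool_pos: [0.2504, -0.4457, 0.2417]
tool_rot: [[0.955, 0.297, 0.0], [0.297, -0.955, -0.0], [0.0, 0.0, -1.0]]
wrist_force: [0.1, 0.0, 0.1]
opening: 0.802
```

Call:
servo_tool --increments '[{"dx": 21.2, "dy": -34.7, "dz": 0, "twist": 0, "grip": 0.2}, {"dx": 21.2, "dy": -34.7, "dz": 0, "twist": 0, "grip": 0.2}, {"dx": 21.2, "dy": -34.7, "dz": 0, "twist": 0, "grip": 0.2}, {"dx": 21.2, "dy": -34.7, "dz": 0, "twist": 0, "grip": 0.2}, {"dx": 21.2, "dy": -34.7, "dz": 0, "twist": 0, "grip": 0.2}]'

```text
clock: 1.7
tool_pos: [0.2999, -0.2487, 0.2415]
tool_rot: [[0.955, 0.297, 0.001], [0.297, -0.955, -0.0], [0.0, 0.001, -1.0]]
wrist_force: [1.0, -0.2, 0.2]
opening: 0.8
```

Call:
servo_tool --increments '[{"dx": 28.3, "dy": -22.9, "dz": 0, "twist": 0, "grip": 0.2}, {"dx": 28.3, "dy": -22.9, "dz": 0, "twist": 0, "grip": 0.2}, {"dx": 28.3, "dy": -22.9, "dz": 0, "twist": 0, "grip": 0.2}, {"dx": 28.3, "dy": -22.9, "dz": 0, "twist": 0, "grip": 0.2}, {"dx": 28.3, "dy": -22.9, "dz": 0, "twist": 0, "grip": 0.2}]'

```text
clock: 2.2
tool_pos: [0.4015, -0.0973, 0.2417]
tool_rot: [[0.955, 0.297, 0.001], [0.297, -0.955, -0.0], [0.001, 0.001, -1.0]]
wrist_force: [0.6, -1.2, 0.1]
opening: 0.8
```

Call:
servo_tool --increments '[{"dx": 28.3, "dy": -22.9, "dz": 0, "twist": 0, "grip": 0.2}, {"dx": 28.3, "dy": -22.9, "dz": 0, "twist": 0, "grip": 0.2}, {"dx": 28.3, "dy": -22.9, "dz": 0, "twist": 0, "grip": 0.2}, {"dx": 28.3, "dy": -22.9, "dz": 0, "twist": 0, "grip": 0.2}, {"dx": 28.3, "dy": -22.9, "dz": 0, "twist": 7.8, "grip": 0.2}]'

```text
clock: 2.7
tool_pos: [0.5027, 0.0542, 0.2415]
tool_rot: [[0.986, 0.165, 0.001], [0.165, -0.986, 0.0], [0.001, 0.0, -1.0]]
wrist_force: [-0.3, -1.2, 0.6]
opening: 0.802
```

Call:
servo_tool --increments '[{"dx": 0, "dy": 0, "dz": 20, "twist": 0, "grip": 0.2}, {"dx": 0, "dy": 0, "dz": 20, "twist": 0, "grip": 0.2}, {"dx": 0, "dy": 0, "dz": 20, "twist": 0, "grip": 0.2}, {"dx": 0, "dy": 0, "dz": 20, "twist": 0, "grip": 0.2}, {"dx": 0, "dy": 0, "dz": 0, "twist": 0, "grip": 0.2}]'

```text
clock: 3.2
tool_pos: [0.501, 0.0526, 0.1589]
tool_rot: [[0.986, 0.165, -0.004], [0.165, -0.986, -0.0], [-0.004, -0.0, -1.0]]
wrist_force: [0.3, -0.6, 0.3]
opening: 0.798
```

```bash
python3 - <<'E'
from h import *
for n in("top","side"):
    im=bot.snapshot(n)
    a=im[150:270,260:420] if n=="top" else im[100:240,250:410]
    cv2.imwrite(f"pics/{n}1.png",cv2.resize(a,None,fx=4,fy=4,interpolation=cv2.INTER_CUBIC)[:,:,::-1])
o=bot.observe();print(o["joint_positions"],o["tool_pos"],o["tool_rot"])
E
```

```text
[ 3.08299450e+00 -1.44629672e+01  1.05356349e+02  3.39141330e-04
  8.90981023e+01  8.35950111e+01] [0.50209113 0.05258174 0.16201306] [[ 9.86320199e-01  1.64840657e-01  1.48089970e-04]
 [ 1.64840657e-01 -9.86320210e-01  1.39031622e-05]
 [ 1.48355937e-04  1.06982782e-05 -9.99999989e-01]]
```

View pics/side1.png

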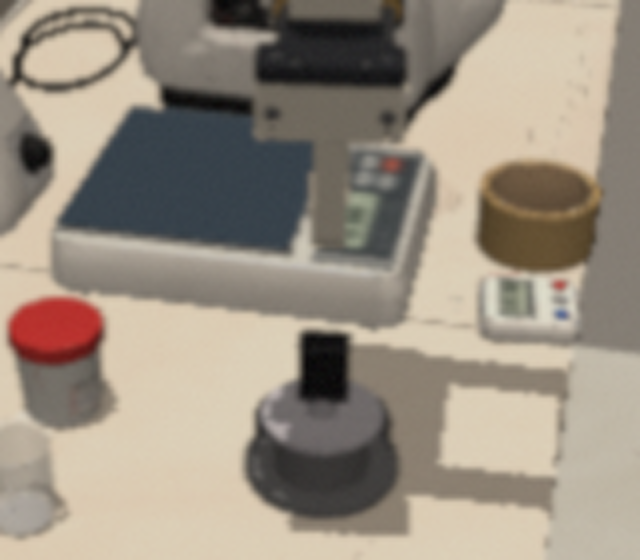

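The gripper's finger (zoomed at about 330,190) is centred above the black grip (325,365), and the approach is clear. Now I'll descend and close gently.

Call:
servo_tool --increments '[{"dx": 0, "dy": 0, "dz": 25, "twist": 0, "grip": 0.3}, {"dx": 0, "dy": 0, "dz": 25, "twist": 0, "grip": 0.3}, {"dx": 0, "dy": 0, "dz": 25, "twist": 0, "grip": 0.3}, {"dx": 0, "dy": 0, "dz": 28, "twist": 0, "grip": 0.3}, {"dx": 0, "dy": 0, "dz": 0, "twist": 0, "grip": 0.4}]'

```text
clock: 3.8
tool_pos: [0.501, 0.0525, 0.0565]
tool_rot: [[0.986, 0.165, -0.003], [0.165, -0.986, -0.0], [-0.003, -0.0, -1.0]]
wrist_force: [0.9, -0.6, 0.4]
opening: 0.652
```

Call:
servo_tool --increments '[{"dx": 0, "dy": 0, "dz": 0, "twist": 0, "grip": 0.6}, {"dx": 0, "dy": 0, "dz": 0, "twist": 0, "grip": 0.7}, {"dx": 0, "dy": 0, "dz": 0, "twist": 0, "grip": 0.75}, {"dx": 0, "dy": 0, "dz": 0, "twist": 0, "grip": 0.8}, {"dx": 0, "dy": 0, "dz": 0, "twist": 0, "grip": 0.85}]' --grip_force 10

```text
clock: 4.3
tool_pos: [0.5023, 0.0526, 0.0589]
tool_rot: [[0.986, 0.165, 0.001], [0.165, -0.986, 0.0], [0.001, 0.0, -1.0]]
wrist_force: [-0.2, 0.6, -0.6]
opening: 0.231
```

Call:
servo_tool --increments '[{"dx": 0, "dy": 0, "dz": 0, "twist": 0, "grip": 1}, {"dx": 0, "dy": 0, "dz": 0, "twist": 0, "grip": 1}, {"dx": 0, "dy": 0, "dz": 0, "twist": 0, "grip": 1}, {"dx": 0, "dy": 0, "dz": 0, "twist": 0, "grip": 1}, {"dx": 0, "dy": 0, "dz": 0, "twist": 0, "grip": 1}]' --grip_force 40

```text
clock: 4.8
tool_pos: [0.5022, 0.0525, 0.0587]
tool_rot: [[0.986, 0.165, 0.0], [0.165, -0.986, -0.0], [0.0, 0.0, -1.0]]
wrist_force: [-0.9, -1.2, 5.2]
opening: 0.165
```

Call:
servo_tool --increments '[{"dx": 0, "dy": 0, "dz": -8, "twist": 0, "grip": 1}, {"dx": 0, "dy": 0, "dz": -16, "twist": 0, "grip": 1}, {"dx": 0, "dy": 0, "dz": -22, "twist": 0, "grip": 1}, {"dx": 0, "dy": 0, "dz": -24, "twist": 0, "grip": 1}, {"dx": 0, "dy": 0, "dz": -20, "twist": 0, "grip": 1}]'

```text
clock: 5.3
tool_pos: [0.5021, 0.0527, 0.1508]
tool_rot: [[0.986, 0.165, 0.001], [0.165, -0.986, 0.0], [0.001, -0.0, -1.0]]
wrist_force: [0.6, -0.5, -2.2]
opening: 0.168
```

Call:
servo_tool --increments '[{"dx": 0, "dy": 0, "dz": 0, "twist": 0, "grip": 1}, {"dx": 0, "dy": 0, "dz": 0, "twist": 0, "grip": 1}, {"dx": 0, "dy": 0, "dz": 0, "twist": 0, "grip": 1}, {"dx": 0, "dy": 0, "dz": 0, "twist": 0, "grip": 1}, {"dx": 0, "dy": 0, "dz": 0, "twist": 0, "grip": 1}]'

```text
clock: 5.8
tool_pos: [0.5018, 0.0526, 0.1476]
tool_rot: [[0.986, 0.165, -0.001], [0.165, -0.986, -0.0], [-0.001, -0.0, -1.0]]
wrist_force: [1.3, -0.2, -1.7]
opening: 0.168
```

```bash
python3 - <<'E'
from h import *
for n in("top","side"):
    im=bot.snapshot(n);np.save(f"{n}2.npy",im)
    a=im[150:270,260:420] if n=="top" else im[100:240,250:410]
    cv2.imwrite(f"pics/{n}2.png",cv2.resize(a,None,fx=4,fy=4,interpolation=cv2.INTER_CUBIC)[:,:,::-1])
o=bot.observe();print(o["tool_pos"],o["wrist_force"],o["moment"])
E
```

```text
[0.50190994 0.0525929  0.14792589] [-0.28974316  0.59431715 -1.76332697] [0.01559586 0.04853697 0.02262297]
```

View pics/side2.png

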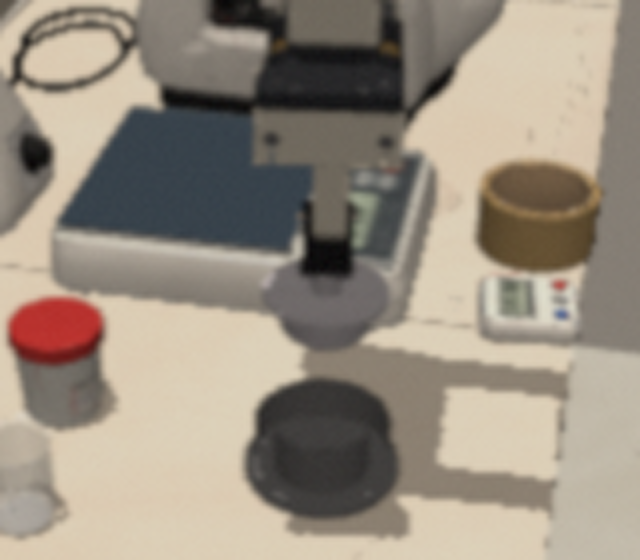

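```bash
python3 - <<'E'
from h import *
s=np.load("side2.npy").astype(int)
o=bot.observe();t=o["tool_pos"];print(t)
print("pred flange side",proj("side",(t[0],t[1],t[2]-.014+.0))[0])
print("pred finger tip",proj("side",t)[0])
# flange widest edges: print row near
for r in(169,171,172,173,174):print(r,s[r,310:352].sum(1)//3)
print("fing",s[145,322:345].sum(1)//3)
im=np.load("top2.npy").astype(int)
print("cell holder top pred",proj("top",(.5025,.0523,.04)),proj("side",(.5025,.0523,.04)))
for r in(196,198,200,202,204):print(r,s[r,308:354].sum(1)//3)
E
```

```text
[0.50190994 0.0525929  0.14792589]
pred flange side [331.12009478 171.6518646 ]
pred finger tip [331.25677199 166.44602791]
169 [142 141 142 144 146 152 162 160 140 116 109 108 108 107 103  90  82  72
  68  72  79  75  71  66  59  61  65  78  94 105 107 107 106 108 112 127
 149 159 154 144 133 125]
171 [133 133 134 134 138 149 154 138 114 107 107 106 107 108 107 107 104  95
  86  86  88  89  88  86  87  94 103 105 108 107 108 107 107 107 106 109
 119 140 151 148 140 126]
172 [129 130 131 131 130 127 124 115 108 106 104 106 106 106 107 106 103  99
  90  86  88  90  88  87  87  95 103 107 106 107 107 107 107 106 105 107
 114 133 146 146 137 123]
173 [127 128 126 128 125 115 107 106 106 107 106 105 107 105 106 106 106 103
  97  92  92  93  92  91  92 100 106 105 105 106 107 106 105 105 106 106
 112 128 140 141 132 122]
174 [125 125 124 124 123 112 105 105 107 106 106 107 107 107 106 108 106 107
 104 102 100 101 102 102 104 105 107 105 106 107 106 106 106 106 106 106
 110 125 135 132 126 127]
fing [ 66  65  65  66  63  71  89  98 102 101 101 101 102 103 106 102 105 124
 134 130 120 113 1
[... 344 characters left out ...]
3  53  54
  53  54  55  54  53  55  55  55  52  53  54  50  51  51  54  59  75  94
 109 122 125 125 126 127 125 127 126 126]
200 [204 204 205 205 203 197 170 120  77  54  48  51  50  52  53  53  53  54
  52  53  53  54  55  55  54  54  53  52  51  51  50  51  49  49  48  51
  58  81 108 122 127 126 126 126 126 127]
202 [203 204 203 204 196 165 108  60  47  47  50  49  51  52  51  53  52  53
  54  54  53  54  55  55  54  54  53  53  51  50  51  50  50  49  48  47
  47  54  78 106 123 128 127 128 127 127]
204 [203 203 202 203 194 151  84  50  47  47  50  50  52  52  56  58  57  60
  59  58  59  61  60  61  59  59  59  57  55  53  54  52  48  50  48  46
  45  44  54  86 113 125 126 127 126 125]
```

View pics/top2.png

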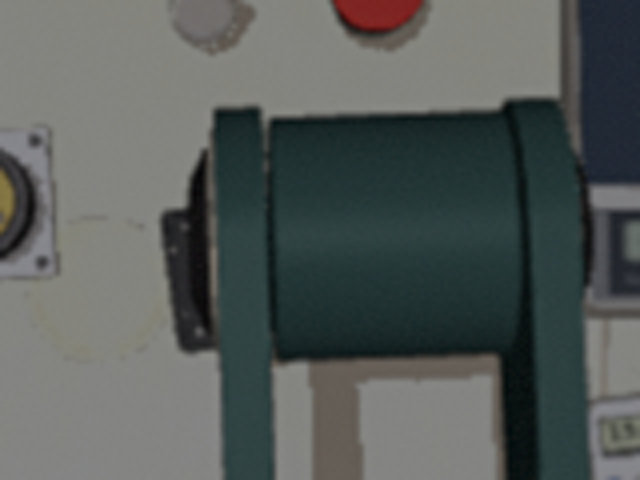

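Call:
servo_tool --increments '[{"dx": 15, "dy": -43.2, "dz": 0, "twist": 0, "grip": 1}, {"dx": 15, "dy": -43.2, "dz": 0, "twist": 0, "grip": 1}, {"dx": 15, "dy": -43.2, "dz": 0, "twist": 0, "grip": 1}, {"dx": 15, "dy": -43.2, "dz": 0, "twist": 0, "grip": 1}, {"dx": 15, "dy": -43.2, "dz": 0, "twist": 0, "grip": 1}]'

```text
clock: 6.4
tool_pos: [0.5404, 0.28, 0.1482]
tool_rot: [[0.986, 0.165, 0.0], [0.165, -0.986, -0.0], [-0.0, 0.0, -1.0]]
wrist_force: [0.7, -0.5, -1.6]
opening: 0.167
```

Call:
servo_tool --increments '[{"dx": 0, "dy": 0, "dz": 0, "twist": -7.4, "grip": 1}, {"dx": 0, "dy": 0, "dz": 0, "twist": -7.4, "grip": 1}, {"dx": 0, "dy": 0, "dz": 0, "twist": -7.4, "grip": 1}, {"dx": 0, "dy": 0, "dz": 0, "twist": -7.4, "grip": 1}, {"dx": 0, "dy": 0, "dz": 0, "twist": -7.4, "grip": 1}]'

```text
clock: 6.9
tool_pos: [0.5403, 0.278, 0.148]
tool_rot: [[0.685, 0.729, -0.0], [0.729, -0.685, -0.0], [-0.0, -0.0, -1.0]]
wrist_force: [0.2, 0.2, -2.2]
opening: 0.17
```

Call:
servo_tool --increments '[{"dx": 0, "dy": 0, "dz": 0, "twist": -7.4, "grip": 1}, {"dx": 0, "dy": 0, "dz": 0, "twist": -7.4, "grip": 1}, {"dx": 0, "dy": 0, "dz": 0, "twist": 0, "grip": 1}, {"dx": 0, "dy": 0, "dz": 0, "twist": 0, "grip": 1}, {"dx": 0, "dy": 0, "dz": 0, "twist": 0, "grip": 1}]'

```text
clock: 7.4
tool_pos: [0.5404, 0.278, 0.1483]
tool_rot: [[0.483, 0.876, -0.0], [0.876, -0.483, -0.0], [-0.0, -0.0, -1.0]]
wrist_force: [-0.8, 0.4, -1.8]
opening: 0.169
```

```bash
python3 - <<'E'
from h import *
for n in("side","top"):
    im=bot.snapshot(n);np.save(f"{n}3.npy",im)
    a=im[180:310,220:380]
    cv2.imwrite(f"pics/{n}3.png",cv2.resize(a,None,fx=4,fy=4,interpolation=cv2.INTER_CUBIC)[:,:,::-1])
o=bot.observe();t=o["tool_pos"];R=o["tool_rot"];print(t,R,o["wrist_force"],o["moment"],np.degrees(np.arctan2(R[1,0],R[0,0])))
print("pred flange",proj("side",(t[0],t[1],t[2]-.014))[0])
# holder bore, from both
K=4
for n,x0,y0,x1,y1 in(("top",315,190,372,246),("side",308,180,356,235)):
    c=cv2.resize(np.load(f"{n}3.npy")[y0:y1,x0:x1],None,fx=6,fy=6,interpolation=cv2.INTER_CUBIC);cv2.imwrite(f"pics/{n}3h.png",cv2.convertScaleAbs(c[:,:,::-1],alpha=2))
E
```

```text
[0.54037498 0.27797379 0.1482768 ] [[ 4.82024812e-01  8.76157554e-01 -1.41361249e-04]
 [ 8.76157556e-01 -4.82024825e-01 -7.50072210e-05]
 [-1.33857774e-04 -8.76993844e-05 -9.99999987e-01]] [-0.72699562 -0.65778658 -1.62098113] [-0.07396148  0.01567242  0.02871111] 61.18227030546149
pred flange [285.92988267 234.04873725]
```

View pics/side3.png

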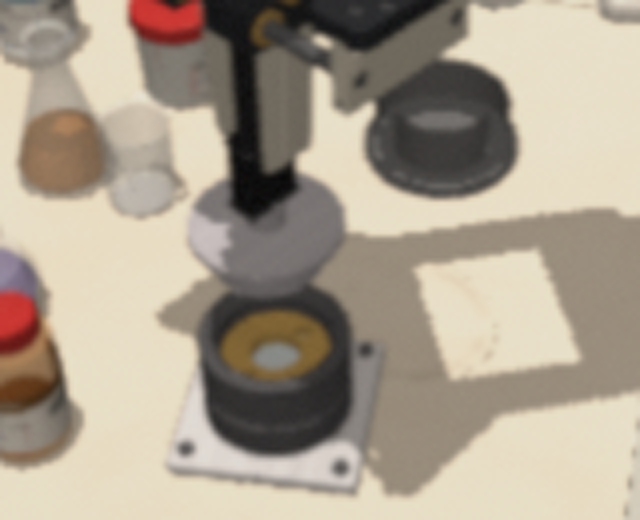

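View pics/top3h.png

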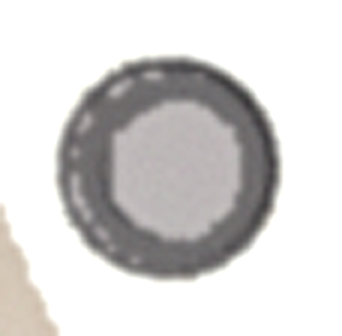

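View pics/top3.png

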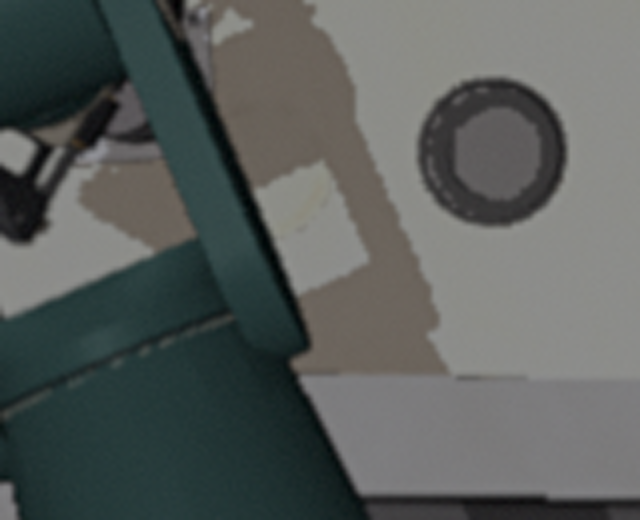

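Call:
servo_tool --increments '[{"dx": 0, "dy": 0, "dz": 10, "twist": 0, "grip": 1}, {"dx": 0, "dy": 0, "dz": 12, "twist": 0, "grip": 1}, {"dx": 0, "dy": 0, "dz": 10, "twist": 0, "grip": 1}, {"dx": 0, "dy": 0, "dz": 4, "twist": 0, "grip": 1}, {"dx": 0, "dy": 0, "dz": 0, "twist": 0, "grip": 1}]'

```text
clock: 8.0
tool_pos: [0.54, 0.2778, 0.1112]
tool_rot: [[0.48, 0.877, -0.001], [0.877, -0.48, -0.001], [-0.001, -0.001, -1.0]]
wrist_force: [0.0, -0.2, -1.9]
opening: 0.164
```

Call:
servo_tool --increments '[{"dx": 0, "dy": 0, "dz": 2, "twist": 0, "grip": 1}, {"dx": 0, "dy": 0, "dz": 2, "twist": 0, "grip": 1}, {"dx": 0, "dy": 0, "dz": 2, "twist": 0, "grip": 1}, {"dx": 0, "dy": 0, "dz": 2, "twist": 0, "grip": 1}, {"dx": 0, "dy": 0, "dz": 2, "twist": 0, "grip": 1}]'

```text
clock: 8.5
tool_pos: [0.5404, 0.278, 0.1023]
tool_rot: [[0.48, 0.877, 0.0], [0.877, -0.48, 0.0], [0.0, 0.0, -1.0]]
wrist_force: [-0.4, -0.6, -2.2]
opening: 0.169
```

Pins are in the mouth with no contact force so far.

Call:
servo_tool --increments '[{"dx": 0, "dy": 0, "dz": 1.5, "twist": 0, "grip": 1}, {"dx": 0, "dy": 0, "dz": 1.5, "twist": 0, "grip": 1}, {"dx": 0, "dy": 0, "dz": 1.5, "twist": 0, "grip": 1}, {"dx": 0, "dy": 0, "dz": 1.5, "twist": 0, "grip": 1}, {"dx": 0, "dy": 0, "dz": 1, "twist": 0, "grip": 1}]'

```text
clock: 9.0
tool_pos: [0.5404, 0.278, 0.0952]
tool_rot: [[0.48, 0.877, -0.0], [0.877, -0.48, 0.0], [-0.0, -0.0, -1.0]]
wrist_force: [-0.9, 0.8, -2.2]
opening: 0.166
```

Call:
servo_tool --increments '[{"dx": 0, "dy": 0, "dz": 0.7, "twist": 0, "grip": 1}, {"dx": 0, "dy": 0, "dz": 0.7, "twist": 0, "grip": 1}, {"dx": 0, "dy": 0, "dz": 0.7, "twist": 0, "grip": 1}, {"dx": 0, "dy": 0, "dz": 0.7, "twist": 0, "grip": 1}, {"dx": 0, "dy": 0, "dz": 0, "twist": 0, "grip": 1}]'

```text
clock: 9.5
tool_pos: [0.5404, 0.278, 0.0925]
tool_rot: [[0.48, 0.877, -0.0], [0.877, -0.48, 0.0], [-0.0, -0.0, -1.0]]
wrist_force: [0.5, -0.1, -2.2]
opening: 0.17
```

Call:
servo_tool --increments '[{"dx": 0, "dy": 0, "dz": 0.4, "twist": 0, "grip": 1}, {"dx": 0, "dy": 0, "dz": 0.4, "twist": 0, "grip": 1}, {"dx": 0, "dy": 0, "dz": 0.4, "twist": 0, "grip": 1}, {"dx": 0, "dy": 0, "dz": 0.4, "twist": 0, "grip": 1}, {"dx": 0, "dy": 0, "dz": 0, "twist": 0, "grip": 1}]'

```text
clock: 10.0
tool_pos: [0.5404, 0.278, 0.0909]
tool_rot: [[0.48, 0.877, -0.0], [0.877, -0.48, -0.0], [-0.0, -0.0, -1.0]]
wrist_force: [0.0, 0.5, -2.2]
opening: 0.169
```

Call:
servo_tool --increments '[{"dx": 0, "dy": 0, "dz": 0.4, "twist": 0, "grip": 1}, {"dx": 0, "dy": 0, "dz": 0.4, "twist": 0, "grip": 1}, {"dx": 0, "dy": 0, "dz": 0.4, "twist": 0, "grip": 1}, {"dx": 0, "dy": 0, "dz": 0.4, "twist": 0, "grip": 1}, {"dx": 0, "dy": 0, "dz": 0, "twist": 0, "grip": 1}]'

```text
clock: 10.5
tool_pos: [0.5404, 0.278, 0.0893]
tool_rot: [[0.48, 0.877, -0.0], [0.877, -0.48, -0.0], [-0.0, -0.0, -1.0]]
wrist_force: [0.7, 0.8, -1.3]
opening: 0.168
```

Call:
servo_tool --increments '[{"dx": 0, "dy": 0, "dz": 0.4, "twist": 0, "grip": 1}, {"dx": 0, "dy": 0, "dz": 0.4, "twist": 0, "grip": 1}, {"dx": 0, "dy": 0, "dz": 0.4, "twist": 0, "grip": 1}, {"dx": 0, "dy": 0, "dz": 0.4, "twist": 0, "grip": 1}, {"dx": 0, "dy": 0, "dz": 0, "twist": 0, "grip": 1}]'

```text
clock: 11.0
tool_pos: [0.5404, 0.278, 0.0877]
tool_rot: [[0.48, 0.877, -0.0], [0.877, -0.48, 0.0], [-0.0, -0.0, -1.0]]
wrist_force: [-0.1, -0.3, -1.6]
opening: 0.166
```

```bash
cat > o.py <<'E'
from h import *
o=bot.observe();R=o["tool_rot"];print(o["clock"],o["tool_pos"].round(4),"F",o["wrist_force"].round(2),"M",o["moment"].round(3),"yaw",np.degrees(np.arctan2(R[1,0],R[0,0])).round(2),"j6",o["joint_positions"][5].round(1))
E
python3 o.py
```

```text
11.0 [0.5404 0.278  0.0877] F [-0.09 -0.3  -1.6 ] M [-0.055 -0.089 -0.054] yaw 61.29 j6 53.5
```

Call:
servo_tool --increments '[{"dx": 0, "dy": 0, "dz": 0.3, "twist": 0, "grip": 1}, {"dx": 0, "dy": 0, "dz": 0.3, "twist": 0, "grip": 1}, {"dx": 0, "dy": 0, "dz": 0.3, "twist": 0, "grip": 1}, {"dx": 0, "dy": 0, "dz": 0, "twist": 0, "grip": 1}, {"dx": 0, "dy": 0, "dz": 0, "twist": 0, "grip": 1}]'

```text
clock: 11.5
tool_pos: [0.5404, 0.278, 0.0868]
tool_rot: [[0.48, 0.877, -0.0], [0.877, -0.48, -0.0], [-0.0, -0.0, -1.0]]
wrist_force: [-0.3, 1.1, -2.3]
opening: 0.168
```

```bash
python3 o.py
```

```text
11.5 [0.5404 0.278  0.0868] F [-0.27  1.09 -2.29] M [-0.054 -0.041  0.03 ] yaw 61.29 j6 53.5
```

Call:
servo_tool --increments '[{"dx": 0, "dy": 0, "dz": 0.2, "twist": 0, "grip": 1}, {"dx": 0, "dy": 0, "dz": 0.2, "twist": 0, "grip": 1}, {"dx": 0, "dy": 0, "dz": 0.2, "twist": 0, "grip": 1}, {"dx": 0, "dy": 0, "dz": 0, "twist": 0, "grip": 1}, {"dx": 0, "dy": 0, "dz": 0, "twist": 0, "grip": 1}]'

```text
clock: 12.0
tool_pos: [0.5405, 0.2781, 0.0866]
tool_rot: [[0.48, 0.877, 0.0], [0.877, -0.48, 0.0], [0.0, 0.0, -1.0]]
wrist_force: [-2.2, 0.3, 4.3]
opening: 0.167
```

```bash
python3 o.py
```

```text
12.0 [0.5405 0.2781 0.0866] F [-2.24  0.33  4.33] M [-0.141  0.157 -0.06 ] yaw 61.29 j6 53.5
```

Call:
servo_tool --increments '[{"dx": 0, "dy": 0, "dz": -0.4, "twist": 1, "grip": 1}, {"dx": 0, "dy": 0, "dz": 0, "twist": 2, "grip": 1}, {"dx": 0, "dy": 0, "dz": 0, "twist": 2, "grip": 1}, {"dx": 0, "dy": 0, "dz": 0, "twist": 2, "grip": 1}, {"dx": 0, "dy": 0, "dz": 0, "twist": 2, "grip": 1}]'

```text
clock: 12.5
tool_pos: [0.5406, 0.2779, 0.0867]
tool_rot: [[0.613, 0.79, 0.0], [0.79, -0.613, -0.0], [0.0, 0.001, -1.0]]
wrist_force: [0.1, -2.1, 1.9]
opening: 0.165
```

```bash
python3 o.py
```

```text
12.5 [0.5406 0.2779 0.0867] F [ 0.08 -2.06  1.94] M [-0.266 -0.23   0.272] yaw 52.17 j6 62.6
```

Call:
servo_tool --increments '[{"dx": 0, "dy": 0, "dz": 0, "twist": 2, "grip": 1}, {"dx": 0, "dy": 0, "dz": 0, "twist": 2, "grip": 1}, {"dx": 0, "dy": 0, "dz": 0, "twist": 2, "grip": 1}, {"dx": 0, "dy": 0, "dz": 0, "twist": 2, "grip": 1}, {"dx": 0, "dy": 0, "dz": 0, "twist": 2, "grip": 1}]'

```text
clock: 13.0
tool_pos: [0.5405, 0.2779, 0.0866]
tool_rot: [[0.741, 0.671, 0.0], [0.671, -0.741, -0.0], [0.0, 0.0, -1.0]]
wrist_force: [0.7, -0.4, 1.2]
opening: 0.169
```

```bash
python3 o.py
```

```text
13.0 [0.5405 0.2779 0.0866] F [ 0.66 -0.35  1.21] M [-0.15  -0.16   0.277] yaw 42.17 j6 72.6
```

Call:
servo_tool --increments '[{"dx": 0, "dy": 0, "dz": 0, "twist": 2, "grip": 1}, {"dx": 0, "dy": 0, "dz": 0, "twist": 2, "grip": 1}, {"dx": 0, "dy": 0, "dz": 0, "twist": 2, "grip": 1}, {"dx": 0, "dy": 0, "dz": 0, "twist": 1, "grip": 1}, {"dx": 0, "dy": 0, "dz": 0, "twist": 1, "grip": 1}]'

```text
clock: 13.5
tool_pos: [0.5405, 0.278, 0.0867]
tool_rot: [[0.827, 0.563, 0.0], [0.563, -0.827, -0.0], [0.0, 0.0, -1.0]]
wrist_force: [0.7, -0.9, 1.4]
opening: 0.168
```

```bash
python3 o.py
```

```text
13.5 [0.5405 0.278  0.0867] F [ 0.72 -0.89  1.37] M [-0.176 -0.138  0.24 ] yaw 34.24 j6 80.6
```

Call:
servo_tool --increments '[{"dx": 0, "dy": 0, "dz": 0, "twist": 0.5, "grip": 1}, {"dx": 0, "dy": 0, "dz": 0, "twist": 0.5, "grip": 1}, {"dx": 0, "dy": 0, "dz": 0, "twist": 0.5, "grip": 1}, {"dx": 0, "dy": 0, "dz": 0, "twist": 0.5, "grip": 1}, {"dx": 0, "dy": 0, "dz": 0, "twist": 0.5, "grip": 1}]'

```text
clock: 14.0
tool_pos: [0.5404, 0.278, 0.0866]
tool_rot: [[0.85, 0.526, -0.0], [0.526, -0.85, -0.0], [-0.0, 0.0, -1.0]]
wrist_force: [1.6, -1.1, 2.1]
opening: 0.167
```

```bash
python3 o.py
```

```text
14.0 [0.5404 0.278  0.0866] F [ 1.62 -1.06  2.07] M [-0.207 -0.22   0.285] yaw 31.76 j6 83.1
```

Call:
servo_tool --increments '[{"dx": 0, "dy": 0, "dz": 0, "twist": 0.5, "grip": 1}, {"dx": 0, "dy": 0, "dz": 0, "twist": 0.5, "grip": 1}, {"dx": 0, "dy": 0, "dz": 0, "twist": 0.5, "grip": 1}, {"dx": 0, "dy": 0, "dz": 0, "twist": 0.5, "grip": 1}, {"dx": 0, "dy": 0, "dz": 0, "twist": 0.5, "grip": 1}]'

```text
clock: 14.5
tool_pos: [0.5404, 0.278, 0.0867]
tool_rot: [[0.872, 0.489, 0.0], [0.489, -0.872, 0.0], [0.0, -0.0, -1.0]]
wrist_force: [1.3, -0.4, 2.3]
opening: 0.168
```

```bash
python3 o.py
```

```text
14.5 [0.5404 0.278  0.0867] F [ 1.27 -0.42  2.27] M [-0.125 -0.16   0.259] yaw 29.25 j6 85.6
```

Call:
servo_tool --increments '[{"dx": 0, "dy": 0, "dz": 0, "twist": 0.5, "grip": 1}, {"dx": 0, "dy": 0, "dz": 0, "twist": 0.5, "grip": 1}, {"dx": 0, "dy": 0, "dz": 0, "twist": 0.5, "grip": 1}, {"dx": 0, "dy": 0, "dz": 0, "twist": 0.5, "grip": 1}, {"dx": 0, "dy": 0, "dz": 0, "twist": 0.5, "grip": 1}]'

```text
clock: 15.0
tool_pos: [0.5404, 0.278, 0.0866]
tool_rot: [[0.893, 0.45, -0.0], [0.45, -0.893, 0.0], [-0.0, -0.0, -1.0]]
wrist_force: [0.9, -0.2, 2.2]
opening: 0.164
```

```bash
python3 o.py
```

```text
15.0 [0.5404 0.278  0.0866] F [ 0.86 -0.16  2.17] M [-0.129 -0.185  0.232] yaw 26.75 j6 88.1
```

Call:
servo_tool --increments '[{"dx": 0, "dy": 0, "dz": 0, "twist": 0.5, "grip": 1}, {"dx": 0, "dy": 0, "dz": 0, "twist": 0.5, "grip": 1}, {"dx": 0, "dy": 0, "dz": 0, "twist": 0.5, "grip": 1}, {"dx": 0, "dy": 0, "dz": 0, "twist": 0.5, "grip": 1}, {"dx": 0, "dy": 0, "dz": 0, "twist": 0.5, "grip": 1}]'

```text
clock: 15.5
tool_pos: [0.5404, 0.278, 0.0867]
tool_rot: [[0.912, 0.411, 0.0], [0.411, -0.912, 0.0], [0.0, -0.0, -1.0]]
wrist_force: [1.4, 0.7, 2.7]
opening: 0.167
```

```bash
python3 o.py
```

```text
15.5 [0.5404 0.278  0.0867] F [1.37 0.68 2.67] M [-0.115 -0.116  0.282] yaw 24.25 j6 90.6
```

Call:
servo_tool --increments '[{"dx": 0, "dy": 0, "dz": 0, "twist": 0.5, "grip": 1}, {"dx": 0, "dy": 0, "dz": 0, "twist": 0.5, "grip": 1}, {"dx": 0, "dy": 0, "dz": 0, "twist": 0.5, "grip": 1}, {"dx": 0, "dy": 0, "dz": 0, "twist": 0.5, "grip": 1}, {"dx": 0, "dy": 0, "dz": 0, "twist": 0.5, "grip": 1}]'

```text
clock: 16.0
tool_pos: [0.5404, 0.278, 0.0867]
tool_rot: [[0.929, 0.371, -0.0], [0.371, -0.929, 0.0], [0.0, -0.0, -1.0]]
wrist_force: [0.4, 0.6, 1.5]
opening: 0.169
```

```bash
python3 o.py
```

```text
16.0 [0.5404 0.278  0.0867] F [0.36 0.6  1.52] M [-0.034 -0.156  0.207] yaw 21.75 j6 93.1
```

Call:
servo_tool --increments '[{"dx": 0, "dy": 0, "dz": 0, "twist": 0.5, "grip": 1}, {"dx": 0, "dy": 0, "dz": 0, "twist": 0.5, "grip": 1}, {"dx": 0, "dy": 0, "dz": 0, "twist": 0.5, "grip": 1}, {"dx": 0, "dy": 0, "dz": 0, "twist": 0.5, "grip": 1}, {"dx": 0, "dy": 0, "dz": 0, "twist": 0.5, "grip": 1}]'

```text
clock: 16.5
tool_pos: [0.5404, 0.278, 0.0866]
tool_rot: [[0.944, 0.33, -0.0], [0.33, -0.944, 0.0], [-0.0, -0.0, -1.0]]
wrist_force: [0.9, 0.2, 1.8]
opening: 0.17
```

```bash
python3 o.py
```

```text
16.5 [0.5404 0.278  0.0866] F [0.9  0.21 1.83] M [ 0.059 -0.078  0.235] yaw 19.25 j6 95.6
```

Call:
servo_tool --increments '[{"dx": 0, "dy": 0, "dz": 0, "twist": 0.5, "grip": 1}, {"dx": 0, "dy": 0, "dz": 0, "twist": 0.5, "grip": 1}, {"dx": 0, "dy": 0, "dz": 0, "twist": 0.5, "grip": 1}, {"dx": 0, "dy": 0, "dz": 0, "twist": 0.5, "grip": 1}, {"dx": 0, "dy": 0, "dz": 0, "twist": 0.5, "grip": 1}]'

```text
clock: 17.0
tool_pos: [0.5404, 0.278, 0.0867]
tool_rot: [[0.958, 0.288, 0.0], [0.288, -0.958, 0.0], [0.0, -0.0, -1.0]]
wrist_force: [0.1, 0.7, 1.4]
opening: 0.167
```

```bash
python3 o.py
```

```text
17.0 [0.5404 0.278  0.0867] F [0.15 0.68 1.44] M [ 0.192 -0.107  0.246] yaw 16.75 j6 98.1
```

Call:
servo_tool --increments '[{"dx": 0, "dy": 0, "dz": 0, "twist": 0.4, "grip": 1}, {"dx": 0, "dy": 0, "dz": 0, "twist": 0.4, "grip": 1}, {"dx": 0, "dy": 0, "dz": 0, "twist": 0.4, "grip": 1}, {"dx": 0, "dy": 0, "dz": 0, "twist": 0.4, "grip": 1}, {"dx": 0, "dy": 0, "dz": 0, "twist": 0.4, "grip": 1}]'

```text
clock: 17.5
tool_pos: [0.5404, 0.278, 0.0867]
tool_rot: [[0.967, 0.255, 0.0], [0.255, -0.967, 0.0], [0.0, -0.0, -1.0]]
wrist_force: [-0.6, -0.1, 1.7]
opening: 0.166
```

```bash
python3 o.py
```

```text
17.5 [0.5404 0.278  0.0867] F [-0.61 -0.1   1.71] M [ 0.103 -0.097  0.267] yaw 14.76 j6 100.1
```

Call:
servo_tool --increments '[{"dx": 0, "dy": 0, "dz": 0, "twist": 0.4, "grip": 1}, {"dx": 0, "dy": 0, "dz": 0, "twist": 0.4, "grip": 1}, {"dx": 0, "dy": 0, "dz": 0, "twist": 0.4, "grip": 1}, {"dx": 0, "dy": 0, "dz": 0, "twist": 0.4, "grip": 1}, {"dx": 0, "dy": 0, "dz": 0, "twist": 0.4, "grip": 1}]'

```text
clock: 18.0
tool_pos: [0.5404, 0.278, 0.0867]
tool_rot: [[0.975, 0.221, 0.0], [0.221, -0.975, 0.0], [0.0, -0.0, -1.0]]
wrist_force: [0.0, 0.5, 2.7]
opening: 0.168
```

```bash
python3 o.py
```

```text
18.0 [0.5404 0.278  0.0867] F [0.03 0.48 2.65] M [ 0.191 -0.086  0.53 ] yaw 12.76 j6 102.1
```

Moment is 0.53 N·m, a steep rise from the steady 0.25, so the ring is at its stop. I'll unload within the pin play.

Call:
servo_tool --increments '[{"dx": 0, "dy": 0, "dz": 0, "twist": -1, "grip": 1}, {"dx": 0, "dy": 0, "dz": 0, "twist": -1, "grip": 1}, {"dx": 0, "dy": 0, "dz": 0, "twist": -1, "grip": 1}, {"dx": 0, "dy": 0, "dz": 0, "twist": 0, "grip": 1}, {"dx": 0, "dy": 0, "dz": 0, "twist": 0, "grip": 1}]'

```text
clock: 18.5
tool_pos: [0.5404, 0.278, 0.0867]
tool_rot: [[0.962, 0.272, 0.0], [0.272, -0.962, -0.0], [0.0, 0.0, -1.0]]
wrist_force: [0.0, 0.5, 2.1]
opening: 0.17
```

```bash
python3 o.py
```

```text
18.5 [0.5404 0.278  0.0867] F [0.03 0.49 2.09] M [ 0.082 -0.02   0.012] yaw 15.78 j6 99.0
```

Call:
servo_tool --increments '[{"dx": 0, "dy": 0, "dz": -1, "twist": 0, "grip": 1}, {"dx": 0, "dy": 0, "dz": -2, "twist": 0, "grip": 1}, {"dx": 0, "dy": 0, "dz": -2, "twist": 0, "grip": 1}, {"dx": 0, "dy": 0, "dz": -2, "twist": 0, "grip": 1}, {"dx": 0, "dy": 0, "dz": -3, "twist": 0, "grip": 1}]'

```text
clock: 19.0
tool_pos: [0.5403, 0.278, 0.0967]
tool_rot: [[0.962, 0.272, -0.0], [0.272, -0.962, -0.0], [-0.0, 0.0, -1.0]]
wrist_force: [-1.0, -0.1, -2.6]
opening: 0.171
```

Call:
servo_tool --increments '[{"dx": 0, "dy": 0, "dz": -8, "twist": 0, "grip": 1}, {"dx": 0, "dy": 0, "dz": -12, "twist": 0, "grip": 1}, {"dx": 0, "dy": 0, "dz": -12, "twist": 0, "grip": 1}, {"dx": 0, "dy": 0, "dz": -12, "twist": 0, "grip": 1}, {"dx": 0, "dy": 0, "dz": -8, "twist": 0, "grip": 1}]'

```text
clock: 19.5
tool_pos: [0.5407, 0.2781, 0.1505]
tool_rot: [[0.962, 0.272, 0.001], [0.272, -0.962, 0.001], [0.001, -0.0, -1.0]]
wrist_force: [0.1, 0.2, -1.6]
opening: 0.17
```

```bash
python3 o.py; python3 - <<'E'
from h import *
im=bot.snapshot("side");np.save("side4.npy",im)
cv2.imwrite("pics/side4.png",cv2.resize(im[190:310,240:370],None,fx=5,fy=5,interpolation=cv2.INTER_CUBIC)[:,:,::-1])
# holder bore floor/top from top3 picture
t=np.load("top3.npy")
K=4;x0,y0,x1,y1=318,192,368,242
c=cv2.resize(t[y0:y1,x0:x1],None,fx=K,fy=K,interpolation=cv2.INTER_CUBIC).astype(int).sum(2)/3
cs,_=cv2.findContours((c<75).astype(np.uint8),cv2.RETR_CCOMP,cv2.CHAIN_APPROX_NONE)
for k in cs:
    if cv2.contourArea(k)>500:
        e=cv2.fitEllipse(k);p=[(e[0][0]+.5)/K-.5+x0,(e[0][1]+.5)/K-.5+y0];print(e[1][0]/K,e[1][1]/K,p,atz("top",p,.04),atz("top",p,0.0))
E
```

```text
19.5 [0.5407 0.2781 0.1505] F [ 0.09  0.18 -1.61] M [ 0.036 -0.016  0.021] yaw 15.79 j6 99.0
36.16032409667969 36.178688049316406 [342.69328689575195, 217.52353858947754] [0.50188261 0.05303572 0.04      ] [0.50325288 0.0510777  0.        ]
21.989105224609375 23.22943878173828 [343.96294021606445, 217.86461448669434] [0.50110495 0.04987128 0.04      ] [0.50244934 0.04780798 0.        ]
```

View pics/side4.png

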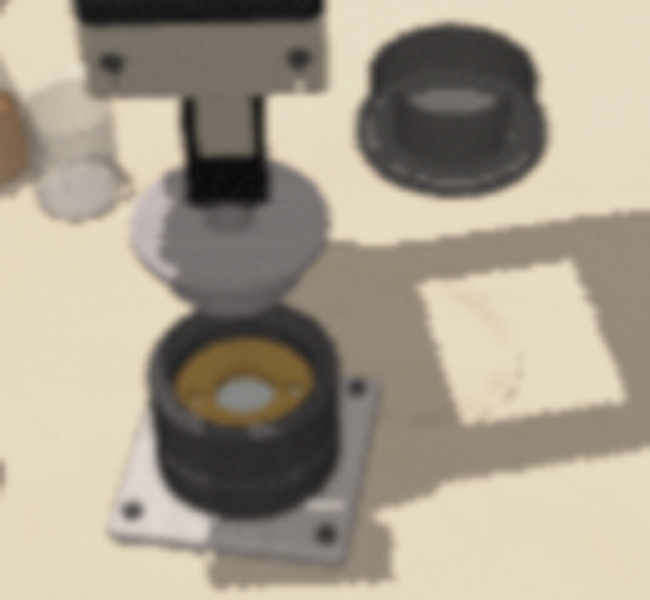

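The holes' line has clearly turned, now roughly level in the picture at zoomed (200,395)–(300,390). Next I'll return to the parking stand, to the pose where the spanner was picked up.

Call:
servo_tool --increments '[{"dx": -19.6, "dy": 41.3, "dz": 0, "twist": 0, "grip": 1}, {"dx": -19.6, "dy": 41.3, "dz": 0, "twist": 0, "grip": 1}, {"dx": -19.6, "dy": 41.3, "dz": 0, "twist": 0, "grip": 1}, {"dx": -19.6, "dy": 41.3, "dz": 0, "twist": 0, "grip": 1}, {"dx": -19.6, "dy": 41.3, "dz": 0, "twist": 0, "grip": 1}]'

```text
clock: 20.05
tool_pos: [0.5016, 0.0511, 0.1487]
tool_rot: [[0.962, 0.273, 0.0], [0.273, -0.962, -0.0], [0.0, 0.0, -1.0]]
wrist_force: [0.6, -0.6, -1.4]
opening: 0.167
```

Call:
servo_tool --increments '[{"dx": 0, "dy": 0, "dz": 0, "twist": 0, "grip": 1}, {"dx": 0, "dy": 0, "dz": 10, "twist": 0, "grip": 1}, {"dx": 0, "dy": 0, "dz": 15, "twist": 0, "grip": 1}, {"dx": 0, "dy": 0, "dz": 15, "twist": 0, "grip": 1}, {"dx": 0, "dy": 0, "dz": 10, "twist": 0, "grip": 1}]'

```text
clock: 20.55
tool_pos: [0.5016, 0.0535, 0.0961]
tool_rot: [[0.962, 0.274, -0.002], [0.274, -0.962, -0.0], [-0.002, -0.001, -1.0]]
wrist_force: [0.2, -0.3, -2.8]
opening: 0.164
```

```bash
python3 o.py; python3 - <<'E'
from h import *
im=bot.snapshot("side");np.save("side5.npy",im)
cv2.imwrite("pics/side5.png",cv2.resize(im[120:300,240:370],None,fx=3,fy=3,interpolation=cv2.INTER_CUBIC)[:,:,::-1])
im=bot.snapshot("top");cv2.imwrite("pics/top5.png",cv2.resize(im[170:250,220:380],None,fx=5,fy=5,interpolation=cv2.INTER_CUBIC)[:,:,::-1]);np.save("top5.npy",im)
E
```

```text
20.55 [0.5016 0.0535 0.0961] F [ 0.21 -0.29 -2.85] M [0.014 0.01  0.03 ] yaw 15.88 j6 77.3
```

View pics/side5.png

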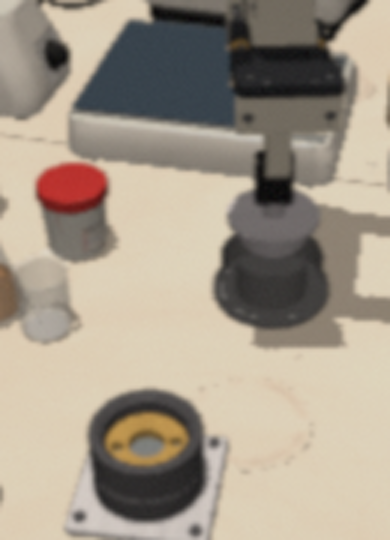

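View pics/top5.png

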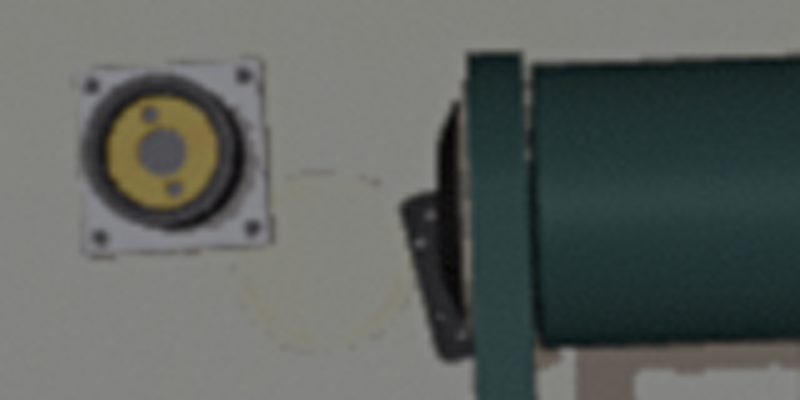

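Spanner hangs centred over the stand. The ring's holes in the top view have moved to zoomed (150,115) and (174,188), a turn of about 42°.

Call:
servo_tool --increments '[{"dx": 0, "dy": 0, "dz": 0, "twist": 0, "grip": 1}, {"dx": 0, "dy": 0, "dz": 2, "twist": 0, "grip": 1}, {"dx": 0, "dy": 0, "dz": 3, "twist": 0, "grip": 1}, {"dx": 0, "dy": 0, "dz": 3, "twist": 0, "grip": 1}, {"dx": 0, "dy": 0, "dz": 0, "twist": 0, "grip": 1}]'

```text
clock: 21.15
tool_pos: [0.5021, 0.0526, 0.0903]
tool_rot: [[0.962, 0.272, -0.0], [0.272, -0.962, -0.0], [-0.0, -0.0, -1.0]]
wrist_force: [0.2, -0.3, -1.3]
opening: 0.165
```

```bash
python3 o.py; python3 - <<'E'
from h import *
for f in("top0","top5"):
    im=np.load(f+".npy").astype(int);K=4;x0,y0=230,176
    c=cv2.resize(im[y0:226,x0:282].astype(np.uint8),None,fx=K,fy=K,interpolation=cv2.INTER_CUBIC).astype(int)
    for th in (.25,.35):
        yel=((c[:,:,0]-c[:,:,2])>th*c[:,:,0]).astype(np.uint8)
        cs,_=cv2.findContours(yel,cv2.RETR_CCOMP,cv2.CHAIN_APPROX_NONE);H=[]
        for k in cs:
            A=cv2.contourArea(k)
            if 60<A<500:
                m=cv2.moments(k);p=[(m['m10']/m['m00']+.5)/K-.5+x0,(m['m01']/m['m00']+.5)/K-.5+y0];H.append(atz("top",p,.046))
        if len(H)==2:
            d=H[0]-H[1];print(f,th,np.linalg.norm(d),np.degrees(np.arctan2(d[1],d[0]))%180)
E
```

```text
21.15 [0.5021 0.0526 0.0903] F [ 0.15 -0.27 -1.32] M [ 0.006 -0.05   0.012] yaw 15.79 j6 77.3
top0 0.25 0.0390645534266783 61.400038506178376
top0 0.35 0.03881847536224372 61.27908185511433
top5 0.25 0.03907139078933859 20.183168439247368
top5 0.35 0.03906144667619168 20.125802908759113
```

Call:
servo_tool --increments '[{"dx": 0, "dy": 0, "dz": 4, "twist": 0, "grip": 1}, {"dx": 0, "dy": 0, "dz": 4, "twist": 0, "grip": 1}, {"dx": 0, "dy": 0, "dz": 4, "twist": 0, "grip": 1}, {"dx": 0, "dy": 0, "dz": 4, "twist": 0, "grip": 1}, {"dx": 0, "dy": 0, "dz": 4, "twist": 0, "grip": 1}]'

```text
clock: 21.65
tool_pos: [0.5022, 0.0526, 0.0702]
tool_rot: [[0.962, 0.272, -0.0], [0.272, -0.962, 0.0], [-0.0, -0.0, -1.0]]
wrist_force: [0.7, -0.3, -1.6]
opening: 0.164
```

Call:
servo_tool --increments '[{"dx": 0, "dy": 0, "dz": 3, "twist": 0, "grip": 1}, {"dx": 0, "dy": 0, "dz": 3, "twist": 0, "grip": 1}, {"dx": 0, "dy": 0, "dz": 2, "twist": 0, "grip": 1}, {"dx": 0, "dy": 0, "dz": 1.5, "twist": 0, "grip": 1}, {"dx": 0, "dy": 0, "dz": 0, "twist": 0, "grip": 1}]'

```text
clock: 22.15
tool_pos: [0.5022, 0.0526, 0.061]
tool_rot: [[0.962, 0.272, -0.0], [0.272, -0.962, -0.0], [-0.0, -0.0, -1.0]]
wrist_force: [0.3, -0.7, -2.0]
opening: 0.168
```

```bash
python3 o.py
```

```text
22.15 [0.5022 0.0526 0.061 ] F [ 0.29 -0.68 -2.01] M [0.009 0.029 0.025] yaw 15.79 j6 77.3
```

Call:
servo_tool --increments '[{"dx": 0, "dy": 0, "dz": 0.6, "twist": 0, "grip": 1}, {"dx": 0, "dy": 0, "dz": 0.6, "twist": 0, "grip": 1}, {"dx": 0, "dy": 0, "dz": 0.5, "twist": 0, "grip": 1}, {"dx": 0, "dy": 0, "dz": 0.4, "twist": 0, "grip": 1}, {"dx": 0, "dy": 0, "dz": 0, "twist": 0, "grip": 1}]'

```text
clock: 22.65
tool_pos: [0.5023, 0.0526, 0.059]
tool_rot: [[0.962, 0.272, -0.0], [0.272, -0.962, -0.0], [-0.0, -0.0, -1.0]]
wrist_force: [-0.3, 0.3, -1.8]
opening: 0.167
```

```bash
python3 o.py
```

```text
22.65 [0.5023 0.0526 0.059 ] F [-0.32  0.33 -1.81] M [-0.036  0.022  0.026] yaw 15.79 j6 77.3
```

Call:
servo_tool --increments '[{"dx": 0, "dy": 0, "dz": 0.3, "twist": 0, "grip": 1}, {"dx": 0, "dy": 0, "dz": 0.3, "twist": 0, "grip": 1}, {"dx": 0, "dy": 0, "dz": 0.2, "twist": 0, "grip": 1}, {"dx": 0, "dy": 0, "dz": 0, "twist": 0, "grip": 1}, {"dx": 0, "dy": 0, "dz": 0, "twist": 0, "grip": 1}]'

```text
clock: 23.15
tool_pos: [0.5024, 0.0526, 0.0587]
tool_rot: [[0.962, 0.272, 0.0], [0.272, -0.962, -0.0], [0.0, 0.0, -1.0]]
wrist_force: [-3.0, -0.4, 5.7]
opening: 0.171
```

```bash
python3 o.py
```

```text
23.15 [0.5024 0.0526 0.0587] F [-3.   -0.45  5.74] M [-0.081  0.603 -0.004] yaw 15.79 j6 77.3
```

Seated at the same height as at pickup (0.0587 m), with a light touch. Now I'll release.

Call:
servo_tool --increments '[{"dx": 0, "dy": 0, "dz": -0.3, "twist": 0, "grip": 0.82}, {"dx": 0, "dy": 0, "dz": 0, "twist": 0, "grip": 0.78}, {"dx": 0, "dy": 0, "dz": 0, "twist": 0, "grip": 0.7}, {"dx": 0, "dy": 0, "dz": 0, "twist": 0, "grip": 0.6}, {"dx": 0, "dy": 0, "dz": 0, "twist": 0, "grip": 0.4}]'

```text
clock: 23.65
tool_pos: [0.5023, 0.0526, 0.0585]
tool_rot: [[0.962, 0.272, -0.0], [0.272, -0.962, 0.0], [-0.0, -0.0, -1.0]]
wrist_force: [0.5, 0.2, 0.5]
opening: 0.424
```

Call:
servo_tool --increments '[{"dx": 0, "dy": 0, "dz": 0, "twist": 0, "grip": 0.4}, {"dx": 0, "dy": 0, "dz": 0, "twist": 0, "grip": 0.4}, {"dx": 0, "dy": 0, "dz": -10, "twist": 0, "grip": 0.4}, {"dx": 0, "dy": 0, "dz": -20, "twist": 0, "grip": 0.4}, {"dx": 0, "dy": 0, "dz": -30, "twist": 0, "grip": 0.4}]'

```text
clock: 24.15
tool_pos: [0.5016, 0.0526, 0.1187]
tool_rot: [[0.962, 0.272, -0.002], [0.272, -0.962, -0.0], [-0.002, -0.0, -1.0]]
wrist_force: [-0.1, 0.0, -0.4]
opening: 0.598
```

Call:
servo_tool --increments '[{"dx": 0, "dy": 0, "dz": -40, "twist": 0, "grip": 0.4}, {"dx": 0, "dy": 0, "dz": -40, "twist": 0, "grip": 0.4}, {"dx": -30, "dy": 20, "dz": 0, "twist": 0, "grip": 0.4}, {"dx": -30, "dy": 25, "dz": 0, "twist": 0, "grip": 0.4}, {"dx": -30, "dy": 25, "dz": 0, "twist": 0, "grip": 0.4}]'

```text
clock: 24.65
tool_pos: [0.4339, -0.0399, 0.1996]
tool_rot: [[0.962, 0.273, 0.001], [0.273, -0.962, -0.0], [0.001, 0.0, -1.0]]
wrist_force: [0.4, 0.5, -0.2]
opening: 0.6
```

Call:
servo_tool --increments '[{"dx": -20, "dy": 40, "dz": 0, "twist": 0, "grip": 0.4}, {"dx": -15, "dy": 40, "dz": 0, "twist": 0, "grip": 0.4}, {"dx": 0, "dy": 30, "dz": 0, "twist": 0, "grip": 0.4}, {"dx": 0, "dy": 0, "dz": 0, "twist": 0, "grip": 0.4}, {"dx": 0, "dy": 0, "dz": 0, "twist": 0, "grip": 0.4}]'

```text
clock: 25.15
tool_pos: [0.4309, -0.1548, 0.199]
tool_rot: [[0.963, 0.271, 0.0], [0.271, -0.963, 0.0], [0.0, -0.0, -1.0]]
wrist_force: [0.8, 0.1, 0.3]
opening: 0.601
```

```bash
python3 o.py; python3 - <<'E'
from h import *
im=bot.snapshot("side");cv2.imwrite("pics/side6.png",im[:,:,::-1]);np.save("side6.npy",im)
im=bot.snapshot("top");cv2.imwrite("pics/top6.png",im[:,:,::-1]);np.save("top6.npy",im)
E
```

```text
25.15 [ 0.4309 -0.1548  0.199 ] F [0.77 0.1  0.31] M [-0.015  0.017  0.033] yaw 15.71 j6 51.3
```

View pics/side6.png

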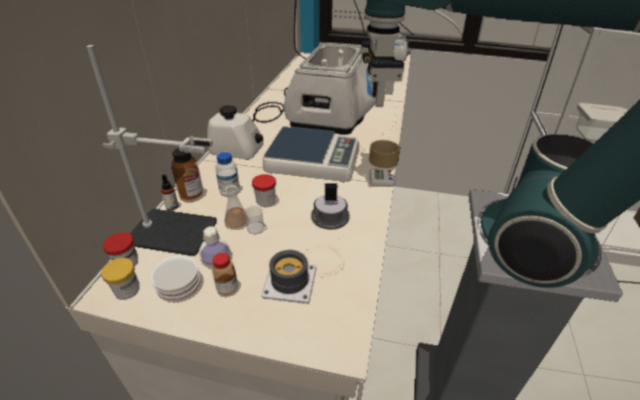

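View pics/top6.png

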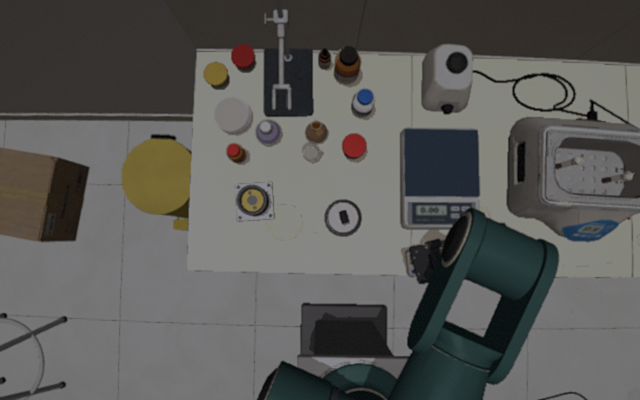

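```bash
python3 - <<'E'
from h import *
for f in("side0","side6"):
    s=np.load(f+".npy").astype(np.uint8);c=cv2.resize(s[175:232,310:352],None,fx=4,fy=4,interpolation=cv2.INTER_CUBIC).astype(int).sum(2)/3
    k=np.argwhere(c<40)[:,::-1];print(f,k.min(0)/4+[310,175],k.max(0)/4+[310,175])
im=np.load("top6.npy");c=cv2.resize(im[176:226,230:282],None,fx=4,fy=4,interpolation=cv2.INTER_CUBIC).astype(int)
cs,_=cv2.findContours(((c[:,:,0]-c[:,:,2])>.3*c[:,:,0]).astype(np.uint8),cv2.RETR_CCOMP,cv2.CHAIN_APPROX_NONE)
H=[]
for k in cs:
    if 60<cv2.contourArea(k)<500:
        m=cv2.moments(k);H.append(atz("top",[(m['m10']/m['m00']+.5)/4-.5+230,(m['m01']/m['m00']+.5)/4-.5+176],.046))
d=H[0]-H[1];print(len(H),np.degrees(np.arctan2(d[1],d[0]))%180)
d=np.abs(np.load("side0.npy").astype(int)-np.load("side6.npy")).sum(2)[140:310,90:375];print("changed px",(d>60).sum(),[tuple(np.argwhere(d>60).min(0)+[140,90]),tuple(np.argwhere(d>60).max(0)+[140,90])])
ys,xs=np.where(d>60)
import collections;print(collections.Counter(zip(((ys+140)//20*20).tolist(),((xs+90)//20*20).tolist())).most_common(12))
E
```

```text
side0 [325.75 184.  ] [335.75 199.75]
side6 [325.75 184.5 ] [336. 200.]
2 20.231054904534318
changed px 594 [(np.int64(141), np.int64(276)), (np.int64(273), np.int64(374))]
[((160, 360), 268), ((140, 360), 116), ((180, 360), 63), ((160, 340), 55), ((260, 280), 32), ((200, 320), 21), ((180, 320), 19), ((260, 260), 14), ((180, 340), 4), ((260, 300), 2)]
```

```bash
python3 -c "
from rig import bot
print(bot.finish_job())"
```

```text
the job is handed in; nothing more can be done
None
```

The ring is turned home, the spanner is back upright in its parking stand, and the job was handed in at about 25.3 s of the 64 s allowed.

**What I did:**
- I located the spanner and the ring's holes in both cameras. The holes lay at a yaw of 61.4° and measured 39 mm apart, as they should.
- I lined the pins up by sight before lowering them, so little feeling about was needed. They dropped in with no noticeable force, until the barrel touched the ring at about 6 N.
- I turned the ring clockwise against a steady 0.25 N m or so, until the moment rose sharply to 0.53 N m. I then eased back to zero load and withdrew.
- I lowered the spanner into the stand at the pose where I had picked it up, and released it.

**Last checks:**
- **Ring:** the holes are now at 20.2°, a turn of 41° (0.72 rad). This did not change between withdrawing the spanner and the last picture.
- **Spanner:** it stands at the same place and height in the side view as at the start, to within half a pixel.
- **Surroundings:** in the side view the only changes near the work were the arm and its shadow, the ring, and the spanner's new yaw. I compared only the side view this way; the top view I looked at by eye.

**What did not agree fully:**
- The last moment reading was 0.53 N m, slightly over the 0.5 N m guide.
- When the ring stopped, the tool stood about 7° past the line of the holes. Pin play explains only about 5° of that. I put the rest down to give in the grip.

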